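Run the hand-cranked spice mill into the tempering pan

ROBOT

A 6-joint arm with a two-finger parallel gripper is mounted at the origin on the work surface. World frame = base frame: x ahead of the robot, y to its left, z up, the work surface at z = 0. Lengths are in m, angles in degrees, forces in N, time in s.
With the tool pointing down it reaches from about 0.35 to 0.875 m from the base axis. Payload 4.2 kg.
Tool frame: the origin (TCP) lies on the mounting face of the last link; the fingertips stand 182 mm ahead of it and the grasp point (between the pads) lies 164 mm ahead of it; x points along the fingers, z is the direction in which the jaws open and shut, and the axes are right-handed (so a half turn about x gives the same grasp; the last joint's range is limited). The gripper opens to 87 mm and grips with 3 to 60 N. Pads are 19 mm wide; open, the fingers measure 117 mm over their backs; the gripper's body (75 mm by 190 mm) begins 51 mm behind the grasp point.
Start: joints at [-54.855, 22.042, 0.453, 0, -68.411, -14.817], TCP at [0.217, -0.586, 0.405] pointing down, gripper open.
Joint ranges: [-179.83, 179.83], [-69.29, 118.12], [-61.27, 80.66], [-181.25, 117.63], [-171.15, -9.14], [-177.46, 177.46]. Speed limits (degrees/s): [159.86, 159.86, 180, 180, 180, 180].

INTERFACE

Orientations are given as a 3x3 rotation matrix whose columns are the frame's x, y, z axes.
In Python, from plant import ctrl gives the robot as it stands.
- The arm moves only by the tool apply_moves, never from a script. Its argument "steps" is one flat list of numbers, 7 for each row, row after row: the finger opening in mm, from 0 to 87, then the shift along the tool's x, y, z in mm, then the turn, a rotation vector about the tool's x, y, z in degrees. A call has 1 to 5 rows; each row shifts and turns the commanded pose from where the row before left it, along the tool's axes as they then stand; what a row does not reach is not made up. A row lasts 1/12 s, in which the tool goes at most 41.7 mm and 7.16 degrees, less where a joint would pass 70% of its speed; a pose out of reach is approached as far as the arm can. A call with a gripper value outside its range is refused whole. The fingers move at their own pace and stop on an object; "force" is the grip in N (left out, the last holds). Time passes only in rows, so rows that do not move let the fingers close. It gives the time, the measured TCP pose, the force and the opening at its end, in the units of the state.
- ctrl.read_state(): the state, without advancing time (a new reading comes with each control period).
- ctrl.read_camera(name): name is "scene" or "top" or "wrist"; returns (picture, depth): 400x640x3 uint8, red, green, blue; 400x640 float32, m along the optical axis (not along the pixel's ray), 0 where there is no reading.
- ctrl.calibration(name): a dict with "fx", "fy", "cx", "cy" (pixels), "R" (3x3) and "t" (3): a world point X has camera coordinates R X + t. Camera axes: x right, y down, z forward; pixel columns grow to the right and rows downward; lengths in m; the calibration is good to about 2 mm. A picture is of the moment at which its call begins: read the wrist's pose just before it. calibration takes no time and is no camera call; for the wrist camera it gives the pose at the moment of the call.
- ctrl.sign_off(): hands the job in, once; it reports no verdict.
The state is a dict: "clock": time; "joints": joint angles; "joint_velocities": joint speeds; "joint_torque": joint torques, N m; "ee_pos": TCP position; "tcp_rot": TCP orientation; "ft_force": force on the tool from outside, world axes, zero at the start; "torque": the same for the moment, N m; "gripper_width": finger opening in m.
Only numpy, scipy, OpenCV 4.12 (cv2) and the standard library are available. Lean on these libraries where they do the work, as an engineer would, in place of code of your own. Each camera call takes 0.05 s, during which the arm holds its last target.

TASK

Stand the little long-handled pan on the counter with the mill's spout wholly over its bowl, and leave it there. Then turn the mill's crank exactly two full turns from where it stands, the way it gives (the other way is blocked: try and feel), keeping hold through the heavy point of each turn so that it never races or springs back, and let go when it is back at its easy resting place. Leave everything else where it is.

Things in the scene. Friction and masses are not known exactly. Their poses are not given: they have to be found in the camera images.
- knob (a point): Grip of the crank: upright round dark-wood knob, 26 mm across, 52 mm tall, spinning freely on the end of the crank arm (a hand holding it need not turn). Point on its centre line, 30 mm above the arm's upper face, 22 mm below the knob's top, about 236 mm above the counter; it goes with the crank in a level circle of radius 75 mm about the mill axis.
- mill_axis (a point): Top of the spice mill on its crank's upright axis, 190 mm above the counter; knob point 46 mm higher. The mill is a fixed round steel column, 92 to 118 mm across, with a wooden band; place and yaw vary. Crank arm: flat steel bar 16 mm wide, upper face 15 mm above this point; hub 26 mm across, top 20 mm above it. The point's -y axis points along the spout.
- spout (a point): Centre of the lower mouth of the mill's spout, 65 mm above the counter, 120 mm from the mill axis. The mouth is round, 28 mm across, facing down; the mill's foot ends 62 mm short of it. Axes are the mill's: -y points outwards, away from the column, from which the spout slopes down.
- crank (a joint): Crank turn, rad, not wrapped; grows the way it gives. Starts 0.3-0.7; a hard stop at 0 blocks the wrong way. Sense not told: try it. A spring makes it uneven: easiest at 0.5 and whole turns on (6.78, 13.07), friction holds it within 0.3 of there; a quarter turn later heaviest (11 N at the knob); from half a turn on it drives ahead (to 5 N). Released elsewhere, flies to the easy place.
- pan_handle (a point): Grasp point on the handle of the loose steel tempering pan, 220 g. The handle is a straight level dark bar 14 mm wide, 12 mm thick, its middle 32 mm above the pan's underside, reaching from 43 to 167 mm out from the bowl's centre; this point is in the middle of the bar, 100 mm out from the bowl's centre. The point's x axis points along the handle away from the bowl.
- pan_bowl (a point): Centre of the underside of the pan's bowl. The bowl is round, 72 mm across at the foot, 90 mm at the rim (84 mm inside) and 35 mm tall; x axis towards the handle.
- dabba_c (a point): Bystander: closed round steel spice tin, 186 mm across, 87 mm tall with its knob; point at half height.
- tumbler_c (a point): Bystander: steel tumbler 72 mm across, 80 mm tall, standing in its saucer; point at half height.
- davara_c (a point): Bystander: steel saucer-dish (davara) under the tumbler, 104 mm across, 36 mm tall; point at half height.
- katori_c (a point): Bystander: small steel bowl 72 mm across, 35 mm tall; point at half height.
- jar_a_c (a point): Bystander: glass jar 60 mm across, 100 mm tall; point at half height.
- jar_b_c (a point): Bystander: a second such glass jar; point at half height.
- whisk_c (a point): Bystander: silicone whisk lying down, about 245 mm long, 60 mm high at its head; point 20 mm up near its middle.
Mind the look-alikes: they are no part of the job. What is shaped like the part that bears pan_handle but green or purple is not meant.

How it is judged:
By the outcome, as a careful person would: the job done as asked, in the order asked, and still so for the second after the job is handed in, with the robot touching nothing.
It also fails if it takes over 72 s, if anything falls off the work surface, if the arm or the gripper's body presses on something with over 40 N, if the wrist force passes 120 N, or if a joint passes its speed limit or range.

## Working session

There is one attempt and no reset: what is moved stays moved. The work goes in short steps, Python scripts to look and compute and a tool call to move; the robot and the scene stay as the last step left them, time stands still between calls to the robot, and variables do not carry over. Pictures are saved under pics/ and viewed, and the job is handed in when it is done.

Besides the shell and the picture viewer there is one more tool, called after ">>>" in YAML: its name, and indented under it one key for each argument. apply_moves: Moves the arm, as the interface text tells. Its arguments: {"type":"object","properties":{"steps":{"type":"array"},"force":{"type":"number"}},"required":["steps"]}

```bash
ls; mkdir -p pics
python3 - <<'E'
from plant import ctrl
import cv2
for n in ("scene","top","wrist"):
    p,d=ctrl.read_camera(n); cv2.imwrite(f"pics/{n}0.png",p[:,:,::-1])
    import numpy as np; np.savez(f"{n}0.npz",p=p,d=d,**ctrl.calibration(n))
print(ctrl.read_state())
for n in ("scene","top"): print(ctrl.calibration(n))
E
```

```text
pics
{'clock': 0.15, 'joints': array([-5.48564388e+01,  2.20814132e+01,  3.97698589e-01, -1.97259282e-02,
       -6.84130725e+01, -1.48160073e+01]), 'joint_velocities': array([-0.04797722, -0.08398773,  0.24175598,  0.12418644, -0.05606099,
       -0.07600179]), 'joint_torque': array([ 4.75854961e-05, -3.91052127e+01,  1.87586510e+01,  4.22235087e+00,
        1.23659405e-02, -1.40868660e-04]), 'ee_pos': array([ 0.21708779, -0.58592717,  0.40390422]), 'tcp_rot': array([[-7.10590389e-04, -9.37766028e-01, -3.47267004e-01],
       [ 1.56558485e-03, -3.47267710e-01,  9.37764729e-01],
       [-9.99998522e-01,  1.22690643e-04,  1.71491738e-03]]), 'ft_force': array([ 0.23794967, -0.37037184, -0.7446519 ]), 'torque': array([-0.00336335, -0.03101357,  0.07974481]), 'gripper_width': 0.08733220359787423}
{'fx': 364.7008252693354, 'fy': 364.7008252693354, 'cx': 320.02998936030957, 'cy': 197.519740516573, 'R': array([[ 0.76217842,  0.64729119, -0.00990806],
       [ 0.45769177, -0.54962484, -0.69887823],
       [-0.45782343,  0.52813507, -0.71517204]]), 't': array([-0.39695476, -0.11876766,  1.55621685])}
{'fx': 370.93802013901524, 'fy': 370.93802013901524, 'cx': 316.18571091772395, 'cy': 200.6173316101693, 'R': array([[-2.54335341e-02, -9.99676478e-01, -2.72762805e-04],
       [-9.93241477e-01,  2.53007235e-02, -1.13275069e-01],
       [ 1.13245323e-01, -2.61006600e-03, -9.93563629e-01]]), 't': array([-0.02038283,  0.53814921,  1.1991268 ])}
```

View pics/scene0.png

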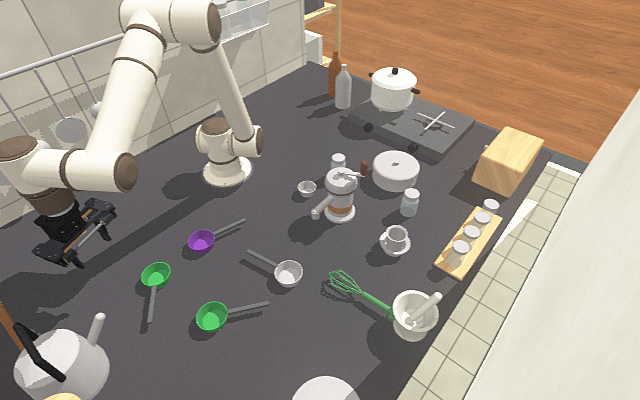

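View pics/top0.png

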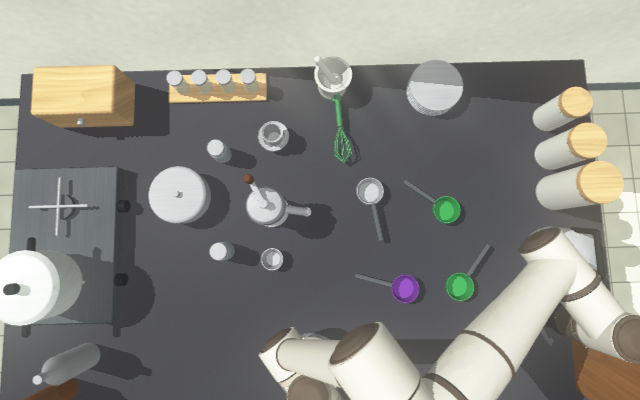

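View pics/wrist0.png

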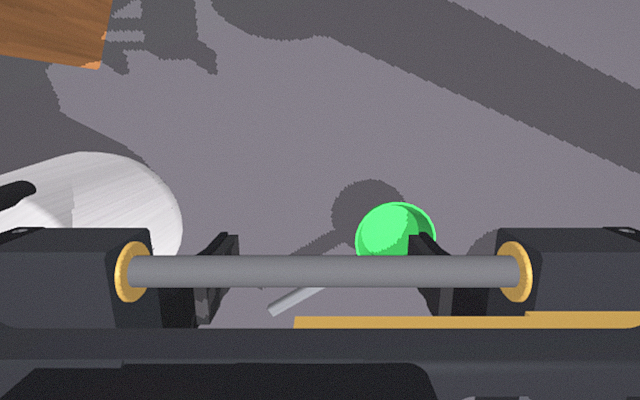

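```bash
cat > h.py <<'E'
import numpy as np, cv2
def load(n):
    z=np.load(n+'.npz'); return z['p'],z['d'],{k:z[k] for k in('fx','fy','cx','cy','R','t')}
def cloud(d,c):
    v,u=np.mgrid[:d.shape[0],:d.shape[1]]
    C=np.stack([(u-c['cx'])/c['fx']*d,(v-c['cy'])/c['fy']*d,d],-1)
    W=(C-c['t'])@c['R']; W[d<=0]=np.nan
    return W
def proj(c,X):
    q=np.asarray(X)@c['R'].T+c['t']; return np.stack([c['fx']*q[...,0]/q[...,2]+c['cx'],c['fy']*q[...,1]/q[...,2]+c['cy']],-1)
def ray(c,u,v,z):
    D=np.array([(u-c['cx'])/c['fx'],(v-c['cy'])/c['fy'],1.])@c['R']; O=-c['R'].T@c['t']
    return O+D*(z-O[2])/D[2]
def circ(P):
    A=np.c_[2*P,np.ones(len(P))]; s=np.linalg.lstsq(A,(P**2).sum(1),rcond=None)[0]
    return s[:2],np.sqrt(s[2]+s[0]**2+s[1]**2)
E
python3 - <<'E'
from h import *
for n in('top0','scene0'):
    p,d,c=load(n); W=cloud(d,c)
    u0,v0=((370,191) if n=='top0' else (288,273))
    print(n,'counter',np.nanmedian(W[...,2][200:330,330:350] if n=='top0' else W[330:380,200:280,2]))
    # pan
    x0=ray(c,u0,v0,.02); print('pan approx',x0)
    m=(np.linalg.norm(W[...,:2]-x0[:2],axis=-1)<.2)&(W[...,2]>.02)&(W[...,2]<.045)
    P=W[m]; r=np.linalg.norm(P[:,:2]-x0[:2],axis=1)
    # top circle at mill
    lab=m.astype(np.uint8); k,L,S,_=cv2.connectedComponentsWithStats(lab)
    for i in range(1,k):
        if S[i,4]>40: print(S[i],np.nanmean(W[L==i],0),np.nanmax(W[L==i],0),np.nanmin(W[L==i],0))
    m=(W[...,2]>.225)&(W[...,2]<.275)
    k,L,S,_=cv2.connectedComponentsWithStats(m.astype(np.uint8))
    for i in range(1,k):
        if 8<S[i,4]<3000: print('hi',S[i],np.nanmean(W[L==i],0))
p,d,c=load('top0')
cv2.imwrite('pics/z1.png',np.hstack([cv2.resize(p[150:280,220:350,::-1],None,fx=3,fy=3,interpolation=2),cv2.resize(p[150:280,325:455,::-1],None,fx=3,fy=3,interpolation=2)]))
p,d,c=load('scene0')
cv2.imwrite('pics/z2.png',np.hstack([cv2.resize(p[140:250,280:410,::-1],None,fx=3,fy=3,interpolation=2),cv2.resize(p[220:330,210:340,::-1],None,fx=3,fy=3,interpolation=2)]))
E
```

```text
top0 counter 0.00045555490228371616
pan approx [ 0.56651689 -0.21533738  0.02      ]
[335 137  17  26  84] [ 0.69793475 -0.13124674  0.0333145 ] [ 0.7503793  -0.10124313  0.04486136] [ 0.66498801 -0.15581835  0.02083645]
[357 178  27  63 332] [ 0.51527414 -0.22484658  0.03445816] [ 0.60904697 -0.16951741  0.04440562] [ 0.40223566 -0.25761943  0.02000655]
[403 180  29  21 145] [ 0.56402971 -0.36976369  0.03730646] [ 0.5983539  -0.32426662  0.04362936] [ 0.52868018 -0.41294119  0.02785385]
hi [244 174  10  10  80] [0.57769539 0.14982699 0.25274306]
hi [592 229  14  50 348] [ 0.3527908  -0.79695326  0.23553525]
hi [  3 280  21  17 211] [0.29720195 0.7843729  0.2403133 ]
hi [273 339  23  34 179] [0.11438253 0.0677648  0.24710303]
hi [611 356  17  44 465] [ 0.03214258 -0.80133159  0.25032709]
hi [287 375  45  25 862] [ 0.01990351 -0.00048189  0.23573738]
scene0 counter -0.0003379698371201644
pan approx [ 0.56570923 -0.21146976  0.02      ]
[247 249  56  37 371] [ 0.52181317 -0.21810474  0.03246348] [ 0.61398912 -0.16913642  0.04169191] [ 0.40745258 -0.2584884   0.02000472]
[329 270  19  2
[... 370 characters left out ...]
35 0.24857343]
hi [225  17  80  44 796] [-0.39727729  0.64567127  0.25048997]
hi [334  50   5   5  22] [-0.03278831  0.77784972  0.2346139 ]
hi [152  62  52  32 566] [-0.39756353  0.10913791  0.2489312 ]
hi [391  67   8   9  49] [0.30611668 0.78444907 0.23904599]
hi [ 32 109  65  40 883] [-0.36621557 -0.39396591  0.25301882]
hi [201 117  54  21 588] [0.05675553 0.00132216 0.23939952]
hi [ 522  122  118  278 1443] [1.22635433 0.18932112 0.25029139]
hi [361 161   8  11  77] [0.58814678 0.1473779  0.24577289]
hi [ 98 225  14  16 110] [ 0.20832487 -0.53895577  0.25117257]
hi [ 72 257  13  11  75] [ 0.24349917 -0.62986487  0.24587642]
hi [ 13 323  31  43 456] [ 0.36017349 -0.79853628  0.23516512]
```

View pics/z1.png

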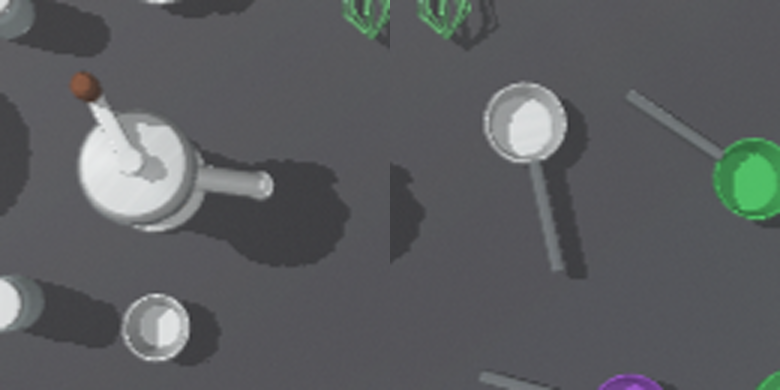

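View pics/z2.png

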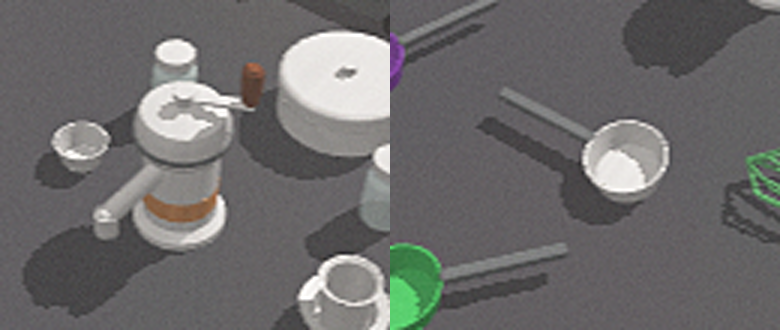

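```bash
python3 - <<'E'
from h import *
p,d,c=load('top0'); W=cloud(d,c)
H=cv2.cvtColor(p,cv2.COLOR_RGB2HSV)
# pixel masks zoned
Z=W[...,2]
box=np.zeros(Z.shape,bool); box[160:240,235:320]=1
for lo,hi in((.17,.182),(.182,.197),(.197,.207),(.207,.216)):
    m=box&(Z>lo)&(Z<hi); P=W[m]; print(lo,m.sum(),P.mean(0),P.min(0),P.max(0))
m=(box&(Z>.18)&(Z<.216)).astype(np.uint8)
cs,_=cv2.findContours(m,cv2.RETR_EXTERNAL,cv2.CHAIN_APPROX_NONE); k=max(cs,key=cv2.contourArea)[:,0]
# exclude arm pts
P=np.array([ray(c,u,v,.19)[:2] for u,v in k]);
ce,r=circ(P)
for _ in range(6):
    g=abs(np.linalg.norm(P-ce,axis=1)-r)<.004; ce,r=circ(P[g])
print('mill top',ce,r,g.sum(),len(P))
# knob
m=(H[...,0]<15)&(H[...,1]>90)&box; v,u=np.nonzero(m); print('knob px',u.mean(),v.mean(),m.sum())
for z in(.25,.258):
  print(ray(c,u.mean(),v.mean(),z))
# top of knob
g=m&(Z>.25); print('knobtop',g.sum(),W[g].mean(0))
# spout
m=box&(Z>.05)&(Z<.11); m[:,:290]=0; P=W[m]; print('spout',P.mean(0),m.sum())
v,u=np.nonzero(m); print(u.min(),u.max(),v.min(),v.max())
E
python3 - <<'E'
from h import *
for n,b,thr in(('top0',(170,250,350,400),0),('scene0',(240,295,240,310),0)):
    p,d,c=load(n); W=cloud(d,c); Z=W[...,2]
    box=np.zeros(Z.shape,bool); box[b[0]:b[1],b[2]:b[3]]=1
    m=(box&(Z>.012)).astype(np.uint8)
    v,u=np.nonzero(m); R=np.array([ray(c,a,bb,.033)[:2] for a,bb in zip(u,v)])
    c0=np.array([.566,-.213])
    dd=np.linalg.norm(R-c0,axis=1)
    h=R[(dd>.06)]; mean=h.mean(0); q=np.linalg.svd(h-mean)[2][0]; q=q*np.sign(q@(mean-c0))
    print(n,'handle mean',mean,'dir',q,'end',mean+q*((h-mean)@q).max(), 'yaw',np.degrees(np.arctan2(q[1],q[0])))
    g=box&(Z>.027)&(np.linalg.norm(W[...,:2]-c0,axis=-1)<.056)&(((W[...,:2]-c0)@q)<.03)
    ce,r=circ(W[g][:,:2]); print('rim',ce,r,g.sum(), 'perp offset',(ce-mean)@np.array([-q[1],q[0]]),'end dist',(mean+q*((h-mean)@q).max()-ce)@q)
E
```

```text
0.17 271 [0.5070446  0.10705441 0.17768246] [0.45943292 0.06344767 0.17006447] [0.56877634 0.17220961 0.18198275]
0.182 693 [0.51056391 0.11546885 0.18655259] [0.46463796 0.06827989 0.18200678] [0.56370852 0.16720446 0.19560012]
0.197 92 [0.54781391 0.1352685  0.20454134] [0.50303312 0.10604508 0.19989517] [0.5730004  0.15436517 0.20699701]
0.207 86 [0.52372192 0.12161632 0.20974999] [0.50243754 0.10557995 0.20706611] [0.57776486 0.15373262 0.21438476]
mill top [0.51282382 0.11601963] 0.048783132070450534 98 116
knob px 247.27272727272728 178.05454545454546 55
[0.5794295  0.15360574 0.25      ]
[0.57798307 0.15213348 0.258     ]
knobtop 54 [0.57838857 0.15227823 0.25685506]
spout [0.49858713 0.01123039 0.10178771] 137
290 310 205 216
top0 handle mean [ 0.45463812 -0.23254231] dir [-0.98615154 -0.16584675] end [ 0.40205941 -0.24138478] yaw -170.4535723548768
rim [ 0.56627244 -0.21275701] 0.04228311868970581 92 perp offset -0.0009971126963952235 end dist 0.16668675469191097
scene0 handle mean [ 0.45713932 -0.23203323] dir [-0.98503057 -0.17237972] end [ 0.40495414 -0.2411656 ] yaw -170.0737898042287
rim [ 0.57131866 -0.21293915] 0.04255626219496517 104 perp offset 0.0008739531780412377 end dist 0.1687398063615572
```

Run:
```python
from h import *
p,d,c=load('top0'); W=cloud(d,c)
for z in(.065,.08,.09,.1): print(z,ray(c,308,211.5,z))
for (v,u) in((211,300),(211,304),(211,307),(211,309),(212,311)): print(W[v,u])
ps,ds,cs=load('scene0'); Ws=cloud(ds,cs)
cv2.imwrite('pics/z3.png',np.hstack([cv2.resize(p[185:245,280:330,::-1],None,fx=8,fy=8,interpolation=0),cv2.resize(ps[190:250,300:350,::-1],None,fx=8,fy=8,interpolation=0)]))
# directions: spout band centreline in scene & top via depth
for n,WW,b in(('top',W,(195,225,285,315)),('scene',Ws,(190,228,308,340))):
    box=np.zeros(WW.shape[:2],bool); box[b[0]:b[1],b[2]:b[3]]=1
    g=box&(WW[...,2]>.06)&(WW[...,2]<.15)&(np.linalg.norm(WW[...,:2]-[.513,.116],axis=-1)>.06)
    P=WW[g]; dv=P[:,:2]-[.513,.116]; a=np.degrees(np.arctan2(dv[:,1],dv[:,0])); r=np.linalg.norm(dv,axis=1)
    print(n,g.sum(),'ang',a.mean(),np.percentile(a,[5,50,95]),'r max',np.percentile(r,[50,95,100]))
    for lo in(.06,.08,.1,.11,.12):
        s=(r>lo)&(r<lo+.02); 
        if s.sum(): print(lo,s.sum(),a[s].mean(),P[s].mean(0))
```

```text
0.065 [ 0.49904269 -0.00681097  0.065     ]
0.08 [ 0.49776871 -0.00711481  0.08      ]
0.09 [ 0.4969194  -0.00731737  0.09      ]
0.1 [ 0.49607008 -0.00751993  0.1       ]
[0.4976603  0.01707818 0.10699478]
[0.49767854 0.00481009 0.10313977]
[ 0.4975059  -0.00449476  0.10239009]
[ 0.49733473 -0.01071608  0.10253858]
[ 0.50255034 -0.01561911  0.00067558]
top 197 ang -97.76301460127308 [-105.01476094  -97.84568605  -89.67366483] r max [0.09614642 0.12773599 0.13124965]
0.06 55 -98.16295993377558 [0.50307921 0.04703002 0.11304426]
0.08 54 -97.37019030104238 [0.50144701 0.02707266 0.1074547 ]
0.1 55 -97.76259310149982 [0.49812651 0.00692452 0.10180948]
0.11 56 -97.85386233778695 [ 0.49666911 -0.00219262  0.09772331]
0.12 33 -97.73994494710183 [ 0.49610877 -0.00817736  0.09522875]
scene 192 ang -91.72925921602875 [-99.17141454 -91.62569169 -84.78563261] r max [0.10485543 0.13063809 0.13324225]
0.06 42 -89.75995640446108 [0.5133013  0.04667033 0.11032393]
0.08 44 -91.52116126489501 [0.51058991 0.02710478 0.10601355]
0.1 53 -91.95389095315758 [0.50920484 0.00524101 0.0964434 ]
0.11 70 -92.55255060633546 [ 0.50758285 -0.00497967  0.08904252]
0.12 53 -93.23796762863059 [ 0.50579333 -0.01063389  0.08528471]
```

View pics/z3.png

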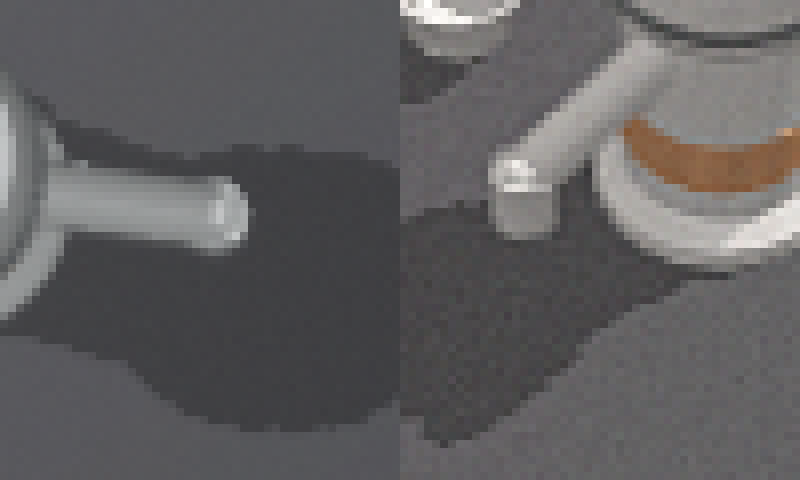

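Run:
```python
from h import *
p,d,c=load('top0');ps,ds,cs=load('scene0')
print(ray(cs,315.5,216.9,.065))
for z in (.085,.1): print(z,[ray(c,u,v,z)[:2].round(4) for u,v in((310.7,211.9),(308.5,207.3),(308.5,216.3))])
# mill top from scene: ring; knob from scene
H=cv2.cvtColor(ps,cv2.COLOR_RGB2HSV); m=(H[...,0]<15)&(H[...,1]>90); m[:155]=0; m[180:]=0;m[:,:355]=0;m[:,375:]=0
v,u=np.nonzero(m); print(u.mean(),v.mean(),v.min(),v.max(),ray(cs,u.mean(),v.mean(),.233))
ce=np.array([.5135,.1155])
for a in(-93,-94,-95,-96,-97): print(a,ce+.12*np.array([np.cos(np.radians(a)),np.sin(np.radians(a))]))
# mill foot circle / other edges in scene at z .19
Ws=cloud(ds,cs); Z=Ws[...,2]; m=np.zeros(Z.shape,np.uint8); m[160:235,320:362]=(Z[160:235,320:362]>.165)&(Z[160:235,320:362]<.194)
k=max(cv2.findContours(m,0,1)[0],key=cv2.contourArea)[:,0]; P=Ws[m>0]; g=P[:,2]>.183; print('top pts',P[g].mean(0),P[g].min(0),P[g].max(0))
W=cloud(d,c)
g=(W[...,2]>.02)&(W[...,2]<.3)
for n,WW in(('t',W),('s',Ws)):
    g=(np.linalg.norm(WW[...,:2]-ce,axis=-1)<.09)&(WW[...,2]>.12)&(WW[...,2]<.175); P=WW[g][:,:2]
    c1,r=circ(P)
    for _ in range(5):
        s=abs(np.linalg.norm(P-c1,axis=1)-r)<.004; c1,r=circ(P[s])
    print(n,'column',c1,r,s.sum(),len(s))
```

```text
[ 0.50342684 -0.00304656  0.065     ]
0.085 [array([ 0.4959, -0.0157]), array([ 0.5106, -0.0091]), array([ 0.4821, -0.0084])]
0.1 [array([ 0.4946, -0.0159]), array([ 0.5092, -0.0094]), array([ 0.4811, -0.0087])]
363.6811594202899 166.91304347826087 161 175 [0.58104475 0.15560162 0.233     ]
-93 [ 0.50721969 -0.00433554]
-94 [ 0.50512922 -0.00420769]
-95 [ 0.50304131 -0.00404336]
-96 [ 0.50095658 -0.00384263]
-97 [ 0.49887568 -0.00360554]
top pts [0.52235112 0.10791901 0.18650594] [0.47276883 0.06842515 0.18301144] [0.56610928 0.16368204 0.19388268]
t column [0.51385927 0.11673026] 0.055667309359887035 194 195
s column [0.51863902 0.11692794] 0.05491966496053216 267 319
```

```bash
cat > go.py <<'E'
import sys,numpy as np
from scipy.spatial.transform import Rotation as Ro
from plant import ctrl
def to(xyz,yaw=None):
    s=ctrl.read_state(); R=s['tcp_rot']; 
    if yaw is not None:  # desired angle of tool z axis in world, tool down
        a=np.radians(yaw); z=np.array([np.cos(a),np.sin(a),0]); x=np.array([0,0,-1.]); T=np.c_[x,np.cross(z,x),z]
        print('rotvec tool',np.degrees(Ro.from_matrix(R.T@T).as_rotvec()).round(2)); R=T
    print('shift mm in (target) tool axes',((np.array(xyz)-s['ee_pos'])@R*1000).round(1),'w',round(s['gripper_width']*1000,1),'F',s['ft_force'].round(1),'t',s['clock'])
    print('pos',s['ee_pos'].round(4))
if __name__=='__main__':
    a=[float(v) for v in sys.argv[1:]]; to(a[:3],a[3] if len(a)>3 else None)
E
python3 go.py .4653 -.2305 .27 99.7
```

```text
rotvec tool [10.62  0.1  -0.02]
shift mm in (target) tool axes [ 133.9 -304.5  308.5] w 87.3 F [ 0.2 -0.4 -0.7] t 0.15
pos [ 0.2171 -0.5859  0.4039]
```

>>> apply_moves:
  steps: [60, 0, 0, 0, 5.3, 0, 0, 60, 0, 0, 0, 5.3, 0, 0, 60, 11, -25.4, 25.7, 0, 0, 0, 60, 11, -25.4, 25.7, 0, 0, 0, 60, 11, -25.4, 25.7, 0, 0, 0]
  force: 40

```text
clock: 0.57
ee_pos: [0.2793, -0.4963, 0.3709]
tcp_rot: [[-0.0, -0.986, -0.167], [0.001, -0.167, 0.986], [-1.0, 0.0, 0.001]]
ft_force: [0.8, -0.5, 0.5]
gripper_width: 0.0633
```

>>> apply_moves:
  steps: [60, 11, -25.4, 25.7, 0, 0, 0, 60, 11, -25.4, 25.7, 0, 0, 0, 60, 11, -25.4, 25.7, 0, 0, 0, 60, 11, -25.4, 25.7, 0, 0, 0, 60, 11, -25.4, 25.7, 0, 0, 0]

```text
clock: 0.98
ee_pos: [0.3832, -0.3475, 0.3163]
tcp_rot: [[0.0, -0.986, -0.169], [0.0, -0.169, 0.986], [-1.0, -0.0, 0.0]]
ft_force: [1.2, -0.9, 0.2]
gripper_width: 0.06
```

>>> apply_moves:
  steps: [60, 11, -25.4, 25.7, 0, 0, 0, 60, 11, -25.4, 25.7, 0, 0, 0, 60, 11, -25.4, 25.7, 0, 0, 0, 60, 11, -25.4, 25.7, 0, 0, 0, 60, 0, 0, 0, 0, 0, 0]

```text
clock: 1.4
ee_pos: [0.4679, -0.2267, 0.2708]
tcp_rot: [[-0.002, -0.985, -0.175], [0.001, -0.175, 0.985], [-1.0, 0.002, 0.001]]
ft_force: [-0.5, -0.4, 0.7]
gripper_width: 0.0599
```

```bash
python3 go.py .4653 -.2305 .197 99.7;  python3 - <<'E'
from plant import ctrl
import cv2
p,d=ctrl.read_camera("wrist"); cv2.imwrite("pics/w1.png",p[:,:,::-1])
E
```

```text
rotvec tool [ 0.36  0.06 -0.1 ]
shift mm in (target) tool axes [73.8  3.2 -3.4] w 59.9 F [-0.5 -0.4  0.7] t 1.4
pos [ 0.4679 -0.2267  0.2708]
```

View pics/w1.png

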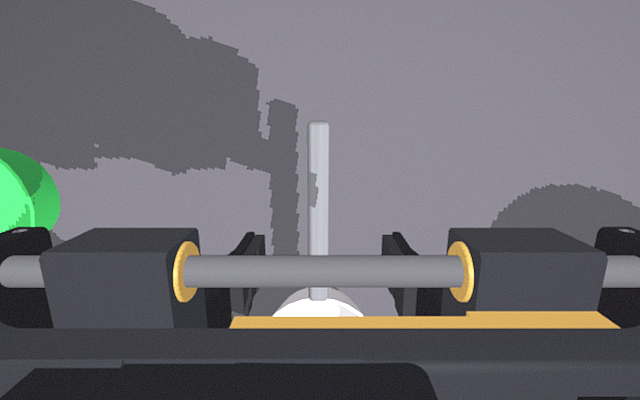

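>>> apply_moves:
  steps: [60, 25, 1, -1, 0, 0, 0, 60, 25, 1, 0, 0, 0, 0, 60, 16, 0, 0, 0, 0, 0, 60, 8, 0, 0, 0, 0, 0, 60, 0, 0, 0, 0, 0, 0]

```text
clock: 1.87
ee_pos: [0.4627, -0.2324, 0.1972]
tcp_rot: [[-0.004, -0.986, -0.168], [0.001, -0.168, 0.986], [-1.0, 0.004, 0.001]]
ft_force: [-0.6, 0.3, 0.6]
gripper_width: 0.0598
```

>>> apply_moves:
  steps: [0, 0, 0, 0, 0, 0, 0, 0, 0, 0, 0, 0, 0, 0, 0, 0, 0, 0, 0, 0, 0, 0, 0, 0, 0, 0, 0, 0, 0, 0, 0, 0, 0, 0, 0]

```text
clock: 2.28
ee_pos: [0.4638, -0.232, 0.1995]
tcp_rot: [[0.002, -0.986, -0.169], [-0.0, -0.169, 0.986], [-1.0, -0.002, -0.001]]
ft_force: [-0.0, -0.9, -0.4]
gripper_width: 0.0343
```

>>> apply_moves:
  steps: [0, 2, 0, 0, 0, 0, 0, 0, 0, 0, 0, 0, 0, 0, 0, 0, 0, 0, 0, 0, 0, 0, 0, 0, 0, 0, 0, 0, 0, 0, 0, 0, 0, 0, 0]

```text
clock: 2.7
ee_pos: [0.4636, -0.2318, 0.1967]
tcp_rot: [[-0.0, -0.986, -0.169], [0.0, -0.169, 0.986], [-1.0, 0.0, 0.0]]
ft_force: [-0.0, 0.9, 0.3]
gripper_width: 0.0138
```

```bash
python3 go.py .4653 -.2305 .22
```

```text
shift mm in (target) tool axes [-23.3  -1.9   1. ] w 13.8 F [-0.   0.9  0.3] t 2.7
pos [ 0.4636 -0.2318  0.1967]
```

>>> apply_moves:
  steps: [0, -6, 0, 0, 0, 0, 0, 0, -6, 0, 0, 0, 0, 0, 0, 0, 1, 7, 0, 0, 0, 0, 0, 2.3, 14.5, 0, 0, 0, 0, 0, 3.3, 21.5, 0, 0, 0]
  force: 55

```text
clock: 3.12
ee_pos: [0.4499, -0.1906, 0.2089]
tcp_rot: [[0.001, -0.986, -0.167], [-0.0, -0.167, 0.986], [-1.0, -0.001, -0.0]]
ft_force: [0.2, 0.2, -2.3]
gripper_width: 0.0134
```

>>> apply_moves:
  steps: [0, 0, 3.3, 21.5, 0, 0, 0, 0, 0, 3.3, 21.5, 0, 0, 0, 0, 0, 3.3, 21.5, 0, 0, 0, 0, 0, 3.3, 21.5, 0, 0, 0, 0, 0, 0, 0, 0, 0, 0]

```text
clock: 3.53
ee_pos: [0.4205, -0.1059, 0.2089]
tcp_rot: [[-0.002, -0.985, -0.172], [0.0, -0.172, 0.985], [-1.0, 0.002, 0.001]]
ft_force: [-0.2, 0.5, -2.1]
gripper_width: 0.0133
```

```bash
python3 go.py .3946 -.0258 .209 99.7;  python3 - <<'E'
from plant import ctrl
import cv2,numpy as np
p,d=ctrl.read_camera("scene"); np.savez("s1.npz",p=p,d=d,**ctrl.calibration("scene"))
cv2.imwrite("pics/s1.png",cv2.resize(p[130:300,180:420,::-1],None,fx=3,fy=3))
E
```

```text
rotvec tool [ 0.18  0.04 -0.1 ]
shift mm in (target) tool axes [-0.1 12.  83.3] w 13.3 F [-0.2  0.5 -2.1] t 3.5333
pos [ 0.4205 -0.1059  0.2089]
```

View pics/s1.png

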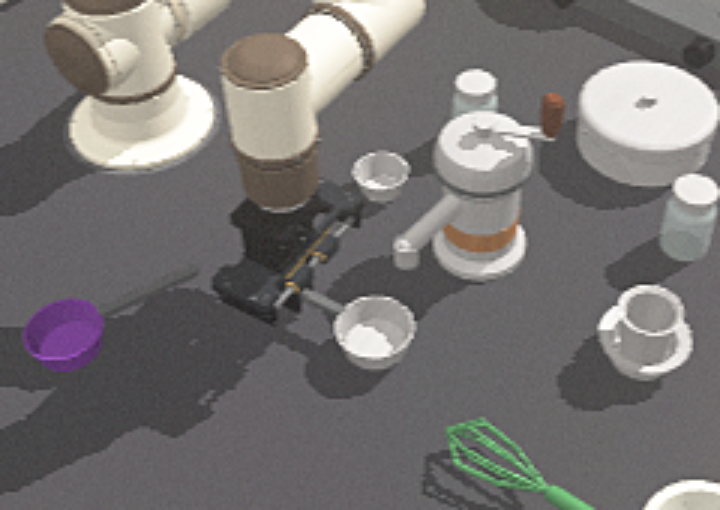

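>>> apply_moves:
  steps: [0, 0, 2.4, 20, 0, 0, 0, 0, 0, 2.4, 20, 0, 0, 0, 0, 0, 2.4, 18, 0, 0, 0, 0, 0, 2.4, 14, 0, 0, 0, 0, 0, 2, 8, 0, 0, 0]

```text
clock: 4.0
ee_pos: [0.3972, -0.0305, 0.209]
tcp_rot: [[0.001, -0.986, -0.17], [0.0, -0.17, 0.986], [-1.0, -0.001, 0.0]]
ft_force: [1.2, -0.4, -3.0]
gripper_width: 0.013
```

>>> apply_moves:
  steps: [0, 0, 0, 0, 0, 0, 0, 0, 0, 0, 0, 0, 0, 0]

```text
clock: 4.17
ee_pos: [0.3975, -0.0312, 0.2089]
tcp_rot: [[0.0, -0.986, -0.17], [0.0, -0.17, 0.986], [-1.0, -0.0, -0.0]]
ft_force: [0.2, -1.8, -0.8]
gripper_width: 0.0135
```

```bash
python3 go.py .3946 -.0258 .197 99.7;  python3 - <<'E'
from plant import ctrl
import cv2,numpy as np
from h import *
cs={}
for n in('scene','top'):
    p,d=ctrl.read_camera(n); c=ctrl.calibration(n); np.savez(n+"2.npz",p=p,d=d,**c); W=cloud(d,c)
    a=(130,280,200,400) if n=='scene' else (160,270,220,370)
    cv2.imwrite(f"pics/{n}2.png",cv2.resize(p[a[0]:a[1],a[2]:a[3],::-1],None,fx=3.5,fy=3.5))
    g=(W[...,2]>.036)&(W[...,2]<.054)&(np.linalg.norm(W[...,:2]-[.5,-.007],axis=-1)<.056)&(W[...,0]>.47)
    P=W[g][:,:2]; ce,r=circ(P)
    for _ in range(5):
        s=abs(np.linalg.norm(P-ce,axis=1)-r)<.005; ce,r=circ(P[s])
    print(n,ce,r,s.sum(),len(s))
E
```

```text
rotvec tool [ 0.06 -0.    0.02]
shift mm in (target) tool axes [11.9  2.   5.8] w 13.5 F [ 0.2 -1.8 -0.8] t 4.1667
pos [ 0.3975 -0.0312  0.2089]
scene [ 0.505809   -0.01327106] 0.04199090853618758 79 79
top [ 0.5007823  -0.01364448] 0.04174287072289483 93 93
```

View pics/scene2.png

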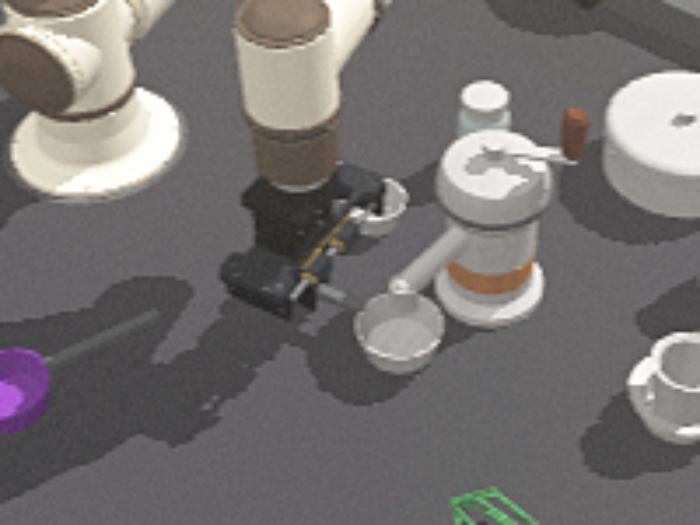

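View pics/top2.png

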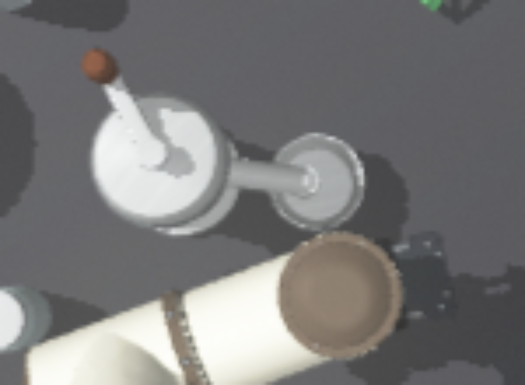

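>>> apply_moves:
  steps: [0, 0, 1, 3, 0, 0, 0, 0, 2, 1, 3, 0, 0, 0, 0, 4, 0, 0, 0, 0, 0, 0, 4, 0, 0, 0, 0, 0, 0, 2.3, 0, 0, 0, 0, 0]

```text
clock: 4.68
ee_pos: [0.3941, -0.0258, 0.1959]
tcp_rot: [[-0.001, -0.986, -0.169], [-0.0, -0.169, 0.986], [-1.0, 0.001, -0.0]]
ft_force: [-3.4, -0.4, 4.7]
gripper_width: 0.0135
```

>>> apply_moves:
  steps: [0, 0, 0, 0, 0, 0, 0, 0, 0, 0, 0, 0, 0, 0]

```text
clock: 4.85
ee_pos: [0.3942, -0.0258, 0.1964]
tcp_rot: [[-0.001, -0.986, -0.169], [-0.0, -0.169, 0.986], [-1.0, 0.001, -0.0]]
ft_force: [-2.0, -0.2, 2.8]
gripper_width: 0.0135
```

>>> apply_moves:
  steps: [50, 0, 0, 0, 0, 0, 0, 50, 0, 0, 0, 0, 0, 0, 50, 0, 0, 0, 0, 0, 0, 50, 0, 0, 0, 0, 0, 0, 50, 0, 0, 0, 0, 0, 0]

```text
clock: 5.27
ee_pos: [0.3946, -0.0255, 0.1965]
tcp_rot: [[0.001, -0.986, -0.169], [0.0, -0.169, 0.986], [-1.0, -0.001, 0.0]]
ft_force: [0.8, -0.3, -0.2]
gripper_width: 0.0387
```

>>> apply_moves:
  steps: [55, -10, 0, 0, 0, 0, 0, 55, -20, 0, 0, 0, 0, 0, 55, -35, 0, 0, 0, 0, 0, 55, -40, 0, 0, 0, 0, 0, 55, -40, 0, 0, 0, 0, 0]

```text
clock: 5.68
ee_pos: [0.3939, -0.0258, 0.3429]
tcp_rot: [[-0.001, -0.986, -0.169], [-0.0, -0.169, 0.986], [-1.0, 0.001, -0.0]]
ft_force: [1.3, 1.0, -0.7]
gripper_width: 0.0545
```

>>> apply_moves:
  steps: [55, -40, 0, 0, 0, 0, 0, 55, -40, 0, 0, 0, 0, 0, 55, -40, 0, 0, 0, 0, 0, 55, 0, 0, 0, 0, 0, 0]

```text
clock: 6.02
ee_pos: [0.3954, -0.0257, 0.4698]
tcp_rot: [[0.017, -0.985, -0.17], [0.002, -0.17, 0.985], [-1.0, -0.018, -0.001]]
ft_force: [1.1, 1.1, 0.5]
gripper_width: 0.055
```

```bash
python3 - <<'E'
from plant import ctrl
import cv2,numpy as np
from h import *
for n in('scene','top'):
    p,d=ctrl.read_camera(n); c=ctrl.calibration(n); np.savez(n+"3.npz",p=p,d=d,**c); W=cloud(d,c)
    a=(130,280,200,400) if n=='scene' else (160,270,220,370)
    cv2.imwrite(f"pics/{n}3.png",cv2.resize(p[a[0]:a[1],a[2]:a[3],::-1],None,fx=3.5,fy=3.5))
    g=(W[...,2]>.025)&(W[...,2]<.045)&(np.linalg.norm(W[...,:2]-[.5,-.007],axis=-1)<.056)&(W[...,0]>.47)
    P=W[g][:,:2]; ce,r=circ(P)
    for _ in range(5):
        s=abs(np.linalg.norm(P-ce,axis=1)-r)<.005; ce,r=circ(P[s])
    print(n,ce,r,s.sum(),len(s))
E
python3 go.py .58 .1535 .46 99.7
```

```text
scene [ 0.50214878 -0.00784872] 0.04196824545740142 70 70
top [ 0.49700448 -0.00834637] 0.04164004529535328 89 89
rotvec tool [0.02 0.07 0.25]
shift mm in (target) tool axes [   2.9 -213.4  145.3] w 55.1 F [-1.1  0.6 -1.5] t 6.1167
pos [ 0.3941 -0.0257  0.4629]
```

View pics/scene3.png

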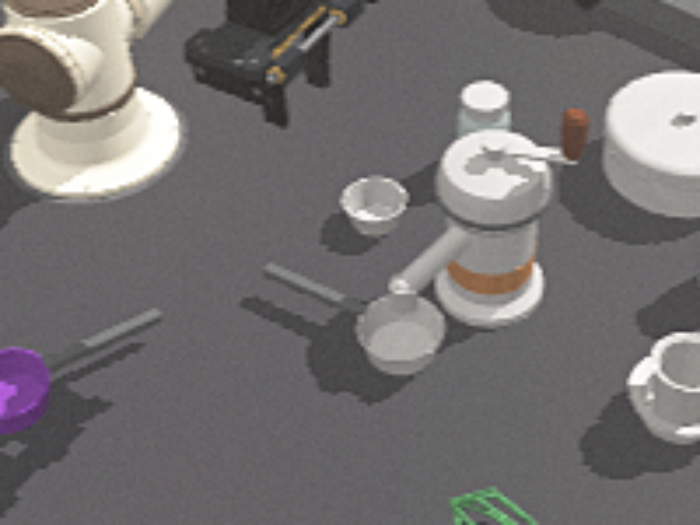

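View pics/top3.png

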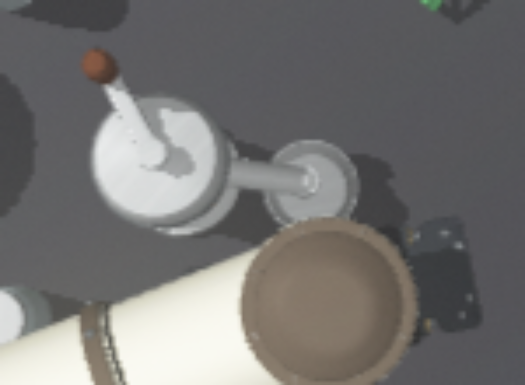

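>>> apply_moves:
  steps: [55, 0, -26.6, 18.2, 0, 0, 0, 55, 0, -26.6, 18.2, 0, 0, 0, 55, 0, -26.6, 18.2, 0, 0, 0, 55, 0, -26.6, 18.2, 0, 0, 0, 55, 0, -26.6, 18.2, 0, 0, 0]

```text
clock: 6.53
ee_pos: [0.5108, 0.0876, 0.4592]
tcp_rot: [[-0.004, -0.986, -0.169], [-0.001, -0.169, 0.986], [-1.0, 0.004, -0.001]]
ft_force: [-0.4, -0.1, -0.0]
gripper_width: 0.0549
```

>>> apply_moves:
  steps: [55, 0, -26.6, 18.2, 0, 0, 0, 55, 0, -26.6, 18.2, 0, 0, 0, 55, 0, -26.6, 18.2, 0, 0, 0, 55, 0, 0, 0, 0, 0, 0, 55, 0, 0, 0, 0, 0, 0]

```text
clock: 6.95
ee_pos: [0.5804, 0.155, 0.4577]
tcp_rot: [[-0.006, -0.985, -0.17], [-0.003, -0.17, 0.985], [-1.0, 0.006, -0.002]]
ft_force: [0.4, 0.2, 0.1]
gripper_width: 0.0551
```

```bash
python3 go.py .5795 .153 .40 99.7;  python3 - <<'E'
from plant import ctrl
import cv2,numpy as np
from h import *
s=ctrl.read_state()
p,d=ctrl.read_camera("wrist"); c=ctrl.calibration("wrist"); cv2.imwrite("pics/w4.png",p[:,:,::-1])
H=cv2.cvtColor(p,cv2.COLOR_RGB2HSV); m=((H[...,0]<13)&(H[...,1]>110)).astype(np.uint8); W=cloud(d,c)
k,L,S,C=cv2.connectedComponentsWithStats(m)
for i in range(1,k):
    if S[i,4]>60: print(S[i],C[i],np.nanmean(W[L==i],0))
p,d=ctrl.read_camera("scene"); cv2.imwrite("pics/s4.png",cv2.resize(p[100:280,240:440,::-1],None,fx=3,fy=3))
E
```

```text
rotvec tool [ 0.07 -0.09 -0.35]
shift mm in (target) tool axes [57.7  1.2 -1.8] w 55.1 F [0.4 0.2 0.1] t 6.95
pos [0.5804 0.155  0.4577]
[ 300  208   41   47 1564] [319.85294118 233.23529412] [0.57735255 0.15206668 0.25273662]
```

View pics/w4.png

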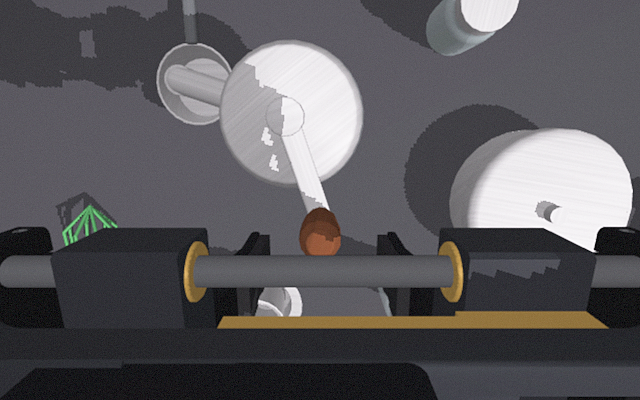

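View pics/s4.png

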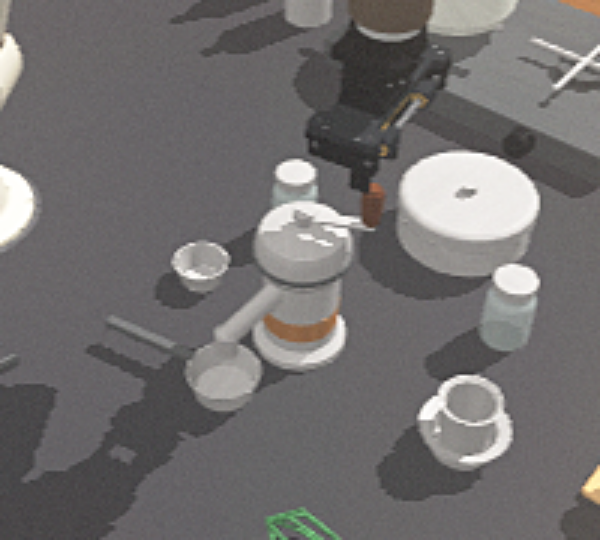

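>>> apply_moves:
  steps: [55, 20, 1, -1, 0, 0, 0, 55, 20, 0, 0, 0, 0, 0, 55, 12, 0, 0, 0, 0, 0, 55, 5, 0, 0, 0, 0, 0, 55, 0, 0, 0, 0, 0, 0]

```text
clock: 7.47
ee_pos: [0.5779, 0.1518, 0.4034]
tcp_rot: [[-0.003, -0.986, -0.168], [-0.001, -0.168, 0.986], [-1.0, 0.003, -0.001]]
ft_force: [-0.1, -0.4, 0.4]
gripper_width: 0.0555
```

>>> apply_moves:
  steps: [0, 0, 0, 0, 0, 0, 0, 0, 0, 0, 0, 0, 0, 0, 0, 0, 0, 0, 0, 0, 0, 0, 0, 0, 0, 0, 0, 0, 0, 0, 0, 0, 0, 0, 0]
  force: 40

```text
clock: 7.88
ee_pos: [0.5787, 0.1527, 0.4051]
tcp_rot: [[0.001, -0.986, -0.169], [0.001, -0.169, 0.986], [-1.0, -0.001, 0.0]]
ft_force: [-0.2, 0.3, -0.3]
gripper_width: 0.0296
```

>>> apply_moves:
  steps: [0, 0, 0, 0, 0, 0, 0, 0, 0, 0, 0, 0, 0, 0, 0, 0, 0, 0, 0, 0, 0]

```text
clock: 8.13
ee_pos: [0.5788, 0.1526, 0.4049]
tcp_rot: [[0.0, -0.986, -0.169], [-0.0, -0.169, 0.986], [-1.0, -0.0, -0.0]]
ft_force: [0.7, -1.2, 1.0]
gripper_width: 0.0244
```

```bash
cat > cr.py <<'E'
import numpy as np,sys
# python3 cr.py phi_start step n : rows of tool shift
C=np.array([.5131,.1164]); r=75.
def tab(p0,st,n):
    Y=np.array([-.9857,-.169]);Z=np.array([-.169,.9857])
    for i in range(n):
        a,b=np.radians([p0+i*st,p0+(i+1)*st]); d=r*np.array([np.cos(b)-np.cos(a),np.sin(b)-np.sin(a)])
        print(f"{p0+(i+1)*st:.1f}: {d@Y:.1f}, {d@Z:.1f}", end=' | ' if i%5<4 else '\n')
    print()
def st():
    from plant import ctrl
    s=ctrl.read_state(); v=s['ee_pos'][:2]-C
    print('phi',np.degrees(np.arctan2(v[1],v[0])).round(2),'r',(np.linalg.norm(v)*1000).round(2),'z',s['ee_pos'][2].round(4),'F',s['ft_force'].round(1),'w',(s['gripper_width']*1e3).round(1),s['clock'])
    u=v/np.linalg.norm(v); print('F rad',s['ft_force'][:2]@u,'F tan ccw',s['ft_force'][:2]@[-u[1],u[0]])
if __name__=='__main__':
    st(); a=[float(x) for x in sys.argv[1:]]
    if a: tab(a[0],a[1],int(a[2]))
E
python3 cr.py 28.9 5 5; python3 cr.py 28.9 -5 5
```

```text
Traceback (most recent call last):
  File "cr.py", line 16, in <module>
    st(); a=[float(x) for x in sys.argv[1:]]
    ~~^^
  File "cr.py", line 13, in st
    print('phi',np.degrees(np.arctan2(v[1],v[0])).round(2),'r',(np.linalg.norm(v)*1000).round(2),'z',s['ee_pos'][2].round(4),'F',s['ft_force'].round(1),'w',(s['gripper_width']*1e3).round(1),s['clock'])
                                                                                                                                                            ^^^^^^^^^^^^^^^^^^^^^^^^^^^^^^
AttributeError: 'float' object has no attribute 'round'
Traceback (most recent call last):
  File "cr.py", line 16, in <module>
    st(); a=[float(x) for x in sys.argv[1:]]
    ~~^^
  File "cr.py", line 13, in st
    print('phi',np.degrees(np.arctan2(v[1],v[0])).round(2),'r',(np.linalg.norm(v)*1000).round(2),'z',s['ee_pos'][2].round(4),'F',s['ft_force'].round(1),'w',(s['gripper_width']*1e3).round(1),s['clock'])
                                                                                                                                                            ^^^^^^^^^^^^^^^^^^^^^^^^^^^^^^
AttributeError: 'float' object has no attribute 'round'
```

```bash
sed -i "s/(s\['gripper_width'\]\*1e3).round(1)/round(s['gripper_width']*1e3,1)/" cr.py
python3 cr.py 28.9 5 5; python3 cr.py 28.9 -5 5
```

```text
phi 28.85 r 74.97 z 0.4049 F [ 0.7 -1.2  1. ] w 24.4 8.1333
F rad -0.00446320252698067 F tan ccw -1.3713197444219074
33.9: 2.4, 6.1 | 38.9: 2.9, 5.8 | 43.9: 3.4, 5.6 | 48.9: 3.9, 5.2 | 53.9: 4.4, 4.9

phi 28.85 r 74.97 z 0.4049 F [ 0.7 -1.2  1. ] w 24.4 8.1333
F rad -0.00446320252698067 F tan ccw -1.3713197444219074
23.9: -1.9, -6.3 | 18.9: -1.3, -6.4 | 13.9: -0.8, -6.5 | 8.9: -0.2, -6.5 | 3.9: 0.4, -6.5
```

>>> apply_moves:
  steps: [0, 0, 2.4, 6.1, 0, 0, 0, 0, 0, 2.9, 5.8, 0, 0, 0, 0, 0, 3.4, 5.6, 0, 0, 0]

```text
clock: 8.38
ee_pos: [0.5673, 0.1684, 0.4049]
tcp_rot: [[0.002, -0.986, -0.169], [-0.001, -0.169, 0.986], [-1.0, -0.001, -0.001]]
ft_force: [2.8, -4.6, 1.7]
gripper_width: 0.0243
```

```bash
python3 cr.py
```

```text
phi 43.8 r 75.14 z 0.4049 F [ 2.8 -4.6  1.7] w 24.3 8.3833
F rad -1.1418920445449234 F tan ccw -5.237138544187891
```

>>> apply_moves:
  steps: [0, 0, 3.9, 5.2, 0, 0, 0, 0, 0, 4.4, 4.9, 0, 0, 0]

```text
clock: 8.55
ee_pos: [0.5575, 0.1771, 0.405]
tcp_rot: [[0.002, -0.986, -0.169], [-0.001, -0.169, 0.986], [-1.0, -0.002, -0.001]]
ft_force: [5.2, -5.8, 1.9]
gripper_width: 0.024
```

```bash
python3 cr.py 53.9 5 3
```

```text
phi 53.83 r 75.21 z 0.405 F [ 5.2 -5.8  1.9] w 24.0 8.55
F rad -1.6127501229883472 F tan ccw -7.572460508371294
58.9: 4.8, 4.5 | 63.9: 5.1, 4.1 | 68.9: 5.5, 3.6 |
```

>>> apply_moves:
  steps: [0, 0, 4.8, 4.5, 0, 0, 0, 0, 0, 5.1, 4.1, 0, 0, 0, 0, 0, 5.5, 3.6, 0, 0, 0]

```text
clock: 8.8
ee_pos: [0.5406, 0.1866, 0.4051]
tcp_rot: [[0.004, -0.986, -0.169], [-0.001, -0.169, 0.986], [-1.0, -0.004, -0.001]]
ft_force: [6.8, -6.0, -0.5]
gripper_width: 0.0245
```

```bash
python3 cr.py 68.9 7.5 48
```

```text
phi 68.6 r 75.36 z 0.4051 F [ 6.8 -6.  -0.5] w 24.5 8.8
F rad -3.1215255350823576 F tan ccw -8.50394871538244
76.4: 8.7, 4.5 | 83.9: 9.2, 3.3 | 91.4: 9.6, 2.1 | 98.9: 9.8, 0.8 | 106.4: 9.8, -0.5
113.9: 9.6, -1.8 | 121.4: 9.3, -3.0 | 128.9: 8.9, -4.2 | 136.4: 8.2, -5.3 | 143.9: 7.5, -6.4
151.4: 6.6, -7.3 | 158.9: 5.6, -8.1 | 166.4: 4.5, -8.7 | 173.9: 3.3, -9.2 | 181.4: 2.1, -9.6
188.9: 0.8, -9.8 | 196.4: -0.5, -9.8 | 203.9: -1.8, -9.6 | 211.4: -3.0, -9.3 | 218.9: -4.2, -8.9
226.4: -5.3, -8.2 | 233.9: -6.4, -7.5 | 241.4: -7.3, -6.6 | 248.9: -8.1, -5.6 | 256.4: -8.7, -4.5
263.9: -9.2, -3.3 | 271.4: -9.6, -2.1 | 278.9: -9.8, -0.8 | 286.4: -9.8, 0.5 | 293.9: -9.6, 1.8
301.4: -9.3, 3.0 | 308.9: -8.9, 4.2 | 316.4: -8.2, 5.3 | 323.9: -7.5, 6.4 | 331.4: -6.6, 7.3
338.9: -5.6, 8.1 | 346.4: -4.5, 8.7 | 353.9: -3.3, 9.2 | 361.4: -2.1, 9.6 | 368.9: -0.8, 9.8
376.4: 0.5, 9.8 | 383.9: 1.8, 9.6 | 391.4: 3.0, 9.3 | 398.9: 4.2, 8.9 | 406.4: 5.3, 8.2
413.9: 6.4, 7.5 | 421.4: 7.3, 6.6 | 428.9: 8.1, 5.6 |
```

>>> apply_moves:
  steps: [0, 0, 8.7, 4.5, 0, 0, 0, 0, 0, 9.2, 3.3, 0, 0, 0, 0, 0, 9.6, 2.1, 0, 0, 0, 0, 0, 9.8, 0.8, 0, 0, 0, 0, 0, 9.8, -0.5, 0, 0, 0]

```text
clock: 9.22
ee_pos: [0.4933, 0.1895, 0.4053]
tcp_rot: [[0.009, -0.985, -0.17], [0.003, -0.17, 0.985], [-1.0, -0.009, 0.001]]
ft_force: [12.3, -2.3, -3.3]
gripper_width: 0.0241
```

```bash
python3 cr.py
```

```text
phi 105.17 r 75.75 z 0.4053 F [12.3 -2.3 -3.3] w 24.1 9.2167
F rad -5.449274864450351 F tan ccw -11.239149841664771
```

>>> apply_moves:
  steps: [0, 0, 9.6, -2.0, 0, 0, 0, 0, 0, 9.3, -3.2, 0, 0, 0, 0, 0, 8.9, -4.4, 0, 0, 0, 0, 0, 8.2, -5.3, 0, 0, 0, 0, 0, 7.5, -6.4, 0, 0, 0]

```text
clock: 9.63
ee_pos: [0.4537, 0.1632, 0.4054]
tcp_rot: [[0.01, -0.985, -0.171], [0.011, -0.171, 0.985], [-1.0, -0.011, 0.009]]
ft_force: [4.7, 9.9, -1.5]
gripper_width: 0.0245
```

```bash
python3 cr.py
```

```text
phi 141.75 r 75.67 z 0.4054 F [ 4.7  9.9 -1.5] w 24.5 9.6333
F rad 2.4881922639936946 F tan ccw -10.683997198056982
```

>>> apply_moves:
  steps: [0, 0, 6.6, -7.3, 0, 0, 0, 0, 0, 5.6, -8.1, 0, 0, 0, 0, 0, 4.5, -8.7, 0, 0, 0, 0, 0, 3.3, -9.2, 0, 0, 0, 0, 0, 2.1, -9.6, 0, 0, 0]

```text
clock: 10.05
ee_pos: [0.4374, 0.1161, 0.4053]
tcp_rot: [[0.002, -0.985, -0.171], [0.006, -0.171, 0.985], [-1.0, -0.003, 0.006]]
ft_force: [-2.7, 7.2, 3.7]
gripper_width: 0.0244
```

```bash
python3 cr.py
```

```text
phi -179.77 r 75.66 z 0.4053 F [-2.7  7.2  3.7] w 24.4 10.05
F rad 2.6956629108676182 F tan ccw -7.210583765704034
```

>>> apply_moves:
  steps: [0, 0, 0.8, -9.8, 0, 0, 0, 0, 0, -0.5, -9.8, 0, 0, 0, 0, 0, -1.8, -9.6, 0, 0, 0, 0, 0, -3.0, -9.3, 0, 0, 0, 0, 0, -4.2, -8.9, 0, 0, 0]

```text
clock: 10.47
ee_pos: [0.4547, 0.0689, 0.4052]
tcp_rot: [[0.001, -0.985, -0.17], [0.001, -0.17, 0.985], [-1.0, -0.002, 0.001]]
ft_force: [0.4, 0.6, 4.6]
gripper_width: 0.0247
```

```bash
python3 cr.py
```

```text
phi -140.86 r 75.25 z 0.4052 F [0.4 0.6 4.6] w 24.7 10.4667
F rad -0.6850495658946761 F tan ccw -0.2715694982437046
```

>>> apply_moves:
  steps: [0, 0, -5.3, -8.2, 0, 0, 0, 0, 0, -6.4, -7.5, 0, 0, 0, 0, 0, -7.3, -6.6, 0, 0, 0, 0, 0, -8.1, -5.6, 0, 0, 0, 0, 0, -8.7, -4.5, 0, 0, 0]

```text
clock: 10.88
ee_pos: [0.4975, 0.0429, 0.405]
tcp_rot: [[0.004, -0.986, -0.169], [0.002, -0.169, 0.986], [-1.0, -0.005, 0.001]]
ft_force: [4.6, 2.6, 3.7]
gripper_width: 0.0239
```

```bash
python3 cr.py
```

```text
phi -102.02 r 75.11 z 0.405 F [4.6 2.6 3.7] w 23.9 10.8833
F rad -3.508886686303082 F tan ccw 3.9366338511173926
```

>>> apply_moves:
  steps: [0, 0, -9.2, -3.3, 0, 0, 0, 0, 0, -9.6, -2.1, 0, 0, 0, 0, 0, -9.8, -0.8, 0, 0, 0, 0, 0, -9.8, 0.5, 0, 0, 0, 0, 0, -9.6, 1.8, 0, 0, 0]

```text
clock: 11.3
ee_pos: [0.5454, 0.0487, 0.4047]
tcp_rot: [[0.004, -0.986, -0.169], [0.005, -0.169, 0.986], [-1.0, -0.005, 0.004]]
ft_force: [2.3, 8.1, 5.2]
gripper_width: 0.0242
```

```bash
python3 cr.py
```

```text
phi -64.47 r 74.99 z 0.4047 F [2.3 8.1 5.2] w 24.2 11.3
F rad -6.286483853471962 F tan ccw 5.5613012409942435
```

>>> apply_moves:
  steps: [0, 0, -9.3, 3.0, 0, 0, 0, 0, 0, -8.9, 4.2, 0, 0, 0, 0, 0, -8.2, 5.3, 0, 0, 0, 0, 0, -7.5, 6.4, 0, 0, 0, 0, 0, -6.6, 7.3, 0, 0, 0]

```text
clock: 11.72
ee_pos: [0.5795, 0.0814, 0.4046]
tcp_rot: [[-0.001, -0.986, -0.169], [0.002, -0.169, 0.986], [-1.0, 0.001, 0.003]]
ft_force: [-2.5, 4.8, 7.8]
gripper_width: 0.0244
```

```bash
python3 cr.py
```

```text
phi -27.77 r 75.06 z 0.4046 F [-2.5  4.8  7.8] w 24.4 11.7167
F rad -4.435666043322343 F tan ccw 3.082194463365998
```

>>> apply_moves:
  steps: [0, 0, -5.6, 8.1, 0, 0, 0, 0, 0, -4.5, 8.7, 0, 0, 0, 0, 0, -3.3, 9.2, 0, 0, 0, 0, 0, -2.1, 9.6, 0, 0, 0, 0, 0, -0.8, 9.8, 0, 0, 0]

```text
clock: 12.13
ee_pos: [0.5876, 0.1277, 0.4047]
tcp_rot: [[-0.002, -0.986, -0.169], [-0.001, -0.169, 0.986], [-1.0, 0.003, -0.001]]
ft_force: [-1.9, -1.4, 7.7]
gripper_width: 0.0245
```

```bash
python3 cr.py 368.9 7.5 51
```

```text
phi 8.64 r 75.31 z 0.4047 F [-1.9 -1.4  7.7] w 24.5 12.1333
F rad -2.1213992346203594 F tan ccw -1.0893653811676502
376.4: 0.5, 9.8 | 383.9: 1.8, 9.6 | 391.4: 3.0, 9.3 | 398.9: 4.2, 8.9 | 406.4: 5.3, 8.2
413.9: 6.4, 7.5 | 421.4: 7.3, 6.6 | 428.9: 8.1, 5.6 | 436.4: 8.7, 4.5 | 443.9: 9.2, 3.3
451.4: 9.6, 2.1 | 458.9: 9.8, 0.8 | 466.4: 9.8, -0.5 | 473.9: 9.6, -1.8 | 481.4: 9.3, -3.0
488.9: 8.9, -4.2 | 496.4: 8.2, -5.3 | 503.9: 7.5, -6.4 | 511.4: 6.6, -7.3 | 518.9: 5.6, -8.1
526.4: 4.5, -8.7 | 533.9: 3.3, -9.2 | 541.4: 2.1, -9.6 | 548.9: 0.8, -9.8 | 556.4: -0.5, -9.8
563.9: -1.8, -9.6 | 571.4: -3.0, -9.3 | 578.9: -4.2, -8.9 | 586.4: -5.3, -8.2 | 593.9: -6.4, -7.5
601.4: -7.3, -6.6 | 608.9: -8.1, -5.6 | 616.4: -8.7, -4.5 | 623.9: -9.2, -3.3 | 631.4: -9.6, -2.1
638.9: -9.8, -0.8 | 646.4: -9.8, 0.5 | 653.9: -9.6, 1.8 | 661.4: -9.3, 3.0 | 668.9: -8.9, 4.2
676.4: -8.2, 5.3 | 683.9: -7.5, 6.4 | 691.4: -6.6, 7.3 | 698.9: -5.6, 8.1 | 706.4: -4.5, 8.7
713.9: -3.3, 9.2 | 721.4: -2.1, 9.6 | 728.9: -0.8, 9.8 | 736.4: 0.5, 9.8 | 743.9: 1.8, 9.6
751.4: 3.0, 9.3 |
```

>>> apply_moves:
  steps: [0, -0.4, 0.5, 9.8, 0, 0, 0, 0, 0, 1.8, 9.6, 0, 0, 0, 0, 0, 3.0, 9.3, 0, 0, 0, 0, 0, 4.2, 8.9, 0, 0, 0, 0, 0, 5.3, 8.2, 0, 0, 0]

```text
clock: 12.55
ee_pos: [0.5658, 0.17, 0.4049]
tcp_rot: [[0.001, -0.986, -0.169], [-0.001, -0.169, 0.986], [-1.0, -0.001, -0.002]]
ft_force: [5.1, -3.3, 3.1]
gripper_width: 0.0241
```

```bash
python3 cr.py
```

```text
phi 45.48 r 75.22 z 0.4049 F [ 5.1 -3.3  3.1] w 24.1 12.55
F rad 1.2113838496771456 F tan ccw -5.934191671155582
```

>>> apply_moves:
  steps: [0, 0, 6.4, 7.5, 0, 0, 0, 0, 0, 7.3, 6.6, 0, 0, 0, 0, 0, 8.1, 5.6, 0, 0, 0, 0, 0, 8.7, 4.5, 0, 0, 0, 0, 0, 9.2, 3.3, 0, 0, 0]

```text
clock: 12.97
ee_pos: [0.5227, 0.191, 0.4051]
tcp_rot: [[0.005, -0.986, -0.169], [0.001, -0.169, 0.986], [-1.0, -0.006, 0.0]]
ft_force: [9.1, -1.2, 1.1]
gripper_width: 0.0244
```

```bash
python3 cr.py
```

```text
phi 82.64 r 75.25 z 0.4051 F [ 9.1 -1.2  1.1] w 24.4 12.9667
F rad -0.059801520621463065 F tan ccw -9.138611321691387
```

>>> apply_moves:
  steps: [0, 0, 9.6, 2.1, 0, 0, 0, 0, 0, 9.8, 0.8, 0, 0, 0, 0, 0, 9.8, -0.5, 0, 0, 0, 0, 0, 9.6, -1.8, 0, 0, 0, 0, 0, 9.3, -3.0, 0, 0, 0]

```text
clock: 13.38
ee_pos: [0.476, 0.182, 0.4053]
tcp_rot: [[0.008, -0.985, -0.17], [0.007, -0.17, 0.985], [-1.0, -0.009, 0.005]]
ft_force: [9.2, 6.1, -0.1]
gripper_width: 0.0245
```

```bash
python3 cr.py
```

```text
phi 119.48 r 75.34 z 0.4053 F [ 9.2  6.1 -0.1] w 24.5 13.3833
F rad 0.7753890608466796 F tan ccw -10.963894541678451
```

Second turn past the heavy point; going on.

>>> apply_moves:
  steps: [0, 0, 8.9, -4.2, 0, 0, 0, 0, 0, 8.2, -5.3, 0, 0, 0, 0, 0, 7.5, -6.4, 0, 0, 0, 0, 0, 6.6, -7.3, 0, 0, 0, 0, 0, 5.6, -8.1, 0, 0, 0]

```text
clock: 13.8
ee_pos: [0.4435, 0.1454, 0.4053]
tcp_rot: [[0.003, -0.985, -0.17], [0.008, -0.17, 0.985], [-1.0, -0.004, 0.008]]
ft_force: [-0.4, 10.1, 4.6]
gripper_width: 0.0245
```

>>> apply_moves:
  steps: [0, 0, 4.5, -8.7, 0, 0, 0, 0, 0, 3.3, -9.2, 0, 0, 0, 0, 0, 2.1, -9.6, 0, 0, 0, 0, 0, 0.8, -9.8, 0, 0, 0, 0, 0, -0.5, -9.8, 0, 0, 0]

```text
clock: 14.22
ee_pos: [0.4408, 0.0953, 0.4052]
tcp_rot: [[-0.001, -0.985, -0.17], [0.002, -0.17, 0.985], [-1.0, 0.0, 0.002]]
ft_force: [-0.6, 3.2, 7.1]
gripper_width: 0.0244
```

```bash
python3 cr.py
```

```text
phi -163.73 r 75.28 z 0.4052 F [-0.6  3.2  7.1] w 24.4 14.2167
F rad -0.31609733981182636 F tan ccw -3.218287817307381
```

>>> apply_moves:
  steps: [0, 0, -1.8, -9.6, 0, 0, 0, 0, 0, -3.0, -9.3, 0, 0, 0, 0, 0, -4.2, -8.9, 0, 0, 0, 0, 0, -5.3, -8.2, 0, 0, 0, 0, 0, -6.4, -7.5, 0, 0, 0]

```text
clock: 14.63
ee_pos: [0.4695, 0.0553, 0.4051]
tcp_rot: [[0.001, -0.986, -0.169], [0.001, -0.169, 0.986], [-1.0, -0.001, 0.001]]
ft_force: [2.9, 1.0, 4.9]
gripper_width: 0.0243
```

```bash
python3 cr.py
```

```text
phi -125.5 r 75.08 z 0.4051 F [2.9 1.  4.9] w 24.3 14.6333
F rad -2.479004375212955 F tan ccw 1.8049522084973053
```

>>> apply_moves:
  steps: [0, 0, -7.3, -6.6, 0, 0, 0, 0, 0, -8.1, -5.6, 0, 0, 0, 0, 0, -8.7, -4.5, 0, 0, 0, 0, 0, -9.2, -3.3, 0, 0, 0, 0, 0, -9.6, -2.1, 0, 0, 0]

```text
clock: 15.05
ee_pos: [0.5166, 0.0414, 0.4049]
tcp_rot: [[0.003, -0.986, -0.169], [0.003, -0.169, 0.986], [-1.0, -0.004, 0.002]]
ft_force: [5.6, 5.7, 3.4]
gripper_width: 0.0243
```

```bash
python3 cr.py
```

```text
phi -87.29 r 75.05 z 0.4049 F [5.6 5.7 3.4] w 24.3 15.05
F rad -5.410271908319059 F tan ccw 5.863602249537101
```

>>> apply_moves:
  steps: [0, 0, -9.8, -0.8, 0, 0, 0, 0, 0, -9.8, 0.5, 0, 0, 0, 0, 0, -9.6, 1.8, 0, 0, 0, 0, 0, -9.3, 3.0, 0, 0, 0, 0, 0, -8.9, 4.2, 0, 0, 0]

```text
clock: 15.47
ee_pos: [0.5613, 0.059, 0.4047]
tcp_rot: [[0.001, -0.986, -0.169], [0.003, -0.169, 0.986], [-1.0, -0.001, 0.003]]
ft_force: [-0.1, 6.5, 5.4]
gripper_width: 0.0244
```

>>> apply_moves:
  steps: [0, 0, -8.2, 5.3, 0, 0, 0, 0, 0, -7.5, 6.4, 0, 0, 0, 0, 0, -6.6, 7.3, 0, 0, 0, 0, 0, -5.6, 8.1, 0, 0, 0, 0, 0, -4.5, 8.7, 0, 0, 0]

```text
clock: 15.88
ee_pos: [0.5862, 0.0991, 0.4046]
tcp_rot: [[-0.003, -0.986, -0.169], [0.0, -0.169, 0.986], [-1.0, 0.003, 0.001]]
ft_force: [-0.6, 1.1, 7.7]
gripper_width: 0.0242
```

>>> apply_moves:
  steps: [0, 0, -3.3, 9.2, 0, 0, 0, 0, 0, -2.1, 9.6, 0, 0, 0, 0, 0, -0.8, 9.8, 0, 0, 0, 0, 0, 0.5, 9.8, 0, 0, 0]

```text
clock: 16.22
ee_pos: [0.5854, 0.1372, 0.4047]
tcp_rot: [[-0.002, -0.986, -0.169], [-0.002, -0.169, 0.986], [-1.0, 0.002, -0.001]]
ft_force: [1.9, -1.2, 5.7]
gripper_width: 0.0246
```

```bash
python3 cr.py 736.4 6.25 2
```

```text
phi 16.03 r 75.26 z 0.4047 F [ 1.9 -1.2  5.7] w 24.6 16.2167
F rad 1.492372710347308 F tan ccw -1.7281988306485632
742.6: 1.4, 8.1 | 748.9: 2.3, 7.9 |
```

>>> apply_moves:
  steps: [0, 0, 1.4, 8.1, 0, 0, 0, 0, 0, 2.3, 7.9, 0, 0, 0, 0, 0, 0, 0, 0, 0, 0, 0, 0, 0, 0, 0, 0, 0]

```text
clock: 16.55
ee_pos: [0.5789, 0.1527, 0.4048]
tcp_rot: [[-0.001, -0.985, -0.17], [0.0, -0.17, 0.985], [-1.0, 0.001, 0.0]]
ft_force: [0.9, 2.8, 5.7]
gripper_width: 0.0246
```

```bash
python3 cr.py
```

```text
phi 28.91 r 75.16 z 0.4048 F [0.9 2.8 5.7] w 24.6 16.55
F rad 2.1322915459201983 F tan ccw 2.010704707381962
```

Back at 28.9° (started at 28.85°). I'll release slowly and withdraw straight up.

>>> apply_moves:
  steps: [0, -0.5, 0, 0, 0, 0, 0, 0, 0, 0, 0, 0, 0, 0]
  force: 8

```text
clock: 16.72
ee_pos: [0.5789, 0.1525, 0.4046]
tcp_rot: [[-0.002, -0.986, -0.169], [0.0, -0.169, 0.986], [-1.0, 0.002, 0.001]]
ft_force: [0.7, 3.2, 4.8]
gripper_width: 0.0251
```

>>> apply_moves:
  steps: [50, 0, 0, 0, 0, 0, 0, 50, 0, 0, 0, 0, 0, 0, 50, 0, 0, 0, 0, 0, 0, 50, 0, 0, 0, 0, 0, 0, 50, 0, 0, 0, 0, 0, 0]

```text
clock: 17.13
ee_pos: [0.5786, 0.1519, 0.4046]
tcp_rot: [[-0.002, -0.986, -0.169], [-0.001, -0.169, 0.986], [-1.0, 0.002, -0.001]]
ft_force: [0.2, 0.2, 0.7]
gripper_width: 0.0471
```

>>> apply_moves:
  steps: [50, -10, 0, 0, 0, 0, 0, 50, -20, 0, 0, 0, 0, 0, 50, -30, 0, 0, 0, 0, 0, 50, -30, 0, 0, 0, 0, 0, 50, 0, 0, 0, 0, 0, 0]

```text
clock: 17.55
ee_pos: [0.5792, 0.1518, 0.5035]
tcp_rot: [[0.013, -0.985, -0.17], [0.003, -0.169, 0.986], [-1.0, -0.013, 0.001]]
ft_force: [0.7, -0.0, 1.8]
gripper_width: 0.0496
```

>>> apply_moves:
  steps: [50, 0, 30, -20, 0, 0, 0, 50, 0, 30, -20, 0, 0, 0, 50, 0, 30, -20, 0, 0, 0, 50, 0, 30, -20, 0, 0, 0, 50, 0, 30, -20, 0, 0, 0]

```text
clock: 17.97
ee_pos: [0.4463, 0.0271, 0.4959]
tcp_rot: [[0.001, -0.986, -0.169], [0.0, -0.169, 0.986], [-1.0, -0.001, -0.0]]
ft_force: [-0.3, -0.4, 0.9]
gripper_width: 0.05
```

>>> apply_moves:
  steps: [50, 0, 30, -20, 0, 0, 0, 50, 0, 0, 0, 0, 0, 0, 50, 0, 0, 0, 0, 0, 0]

```text
clock: 18.22
ee_pos: [0.4201, 0.0023, 0.4968]
tcp_rot: [[0.003, -0.986, -0.168], [0.001, -0.168, 0.986], [-1.0, -0.003, 0.001]]
ft_force: [0.7, 0.6, 0.9]
gripper_width: 0.0499
```

Run:
```python
from plant import ctrl
from h import *
for n in('scene','top'):
    p,d=ctrl.read_camera(n); c=ctrl.calibration(n); W=cloud(d,c)
    cv2.imwrite(f"pics/{n}5.png",p[:,:,::-1])
    H=cv2.cvtColor(p,cv2.COLOR_RGB2HSV); m=(H[...,0]<15)&(H[...,1]>90)
    b=(155,180,355,375) if n=='scene' else (160,240,235,320)
    q=np.zeros_like(m); q[b[0]:b[1],b[2]:b[3]]=1; v,u=np.nonzero(m&q); print(n,'knob px',u.mean(),v.mean(),len(u))
    g=(W[...,2]>.025)&(W[...,2]<.045)&(np.linalg.norm(W[...,:2]-[.5,-.007],axis=-1)<.056)&(W[...,0]>.47)
    P=W[g][:,:2]; ce,r=circ(P); print(ce,r)
print(ctrl.read_state()['clock'])
```

```text
scene knob px 363.64285714285717 166.78571428571428 70
[ 0.50193674 -0.00783305] 0.04210645643981577
top knob px 247.16981132075472 178.0 53
[ 0.49647818 -0.00776747] 0.042454026733911264
18.3167
```

View pics/scene5.png

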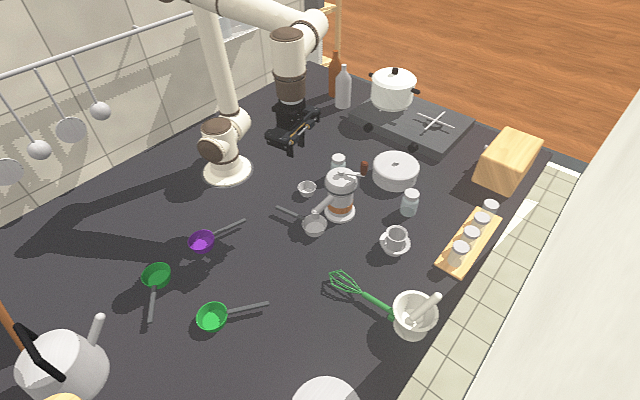

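View pics/top5.png

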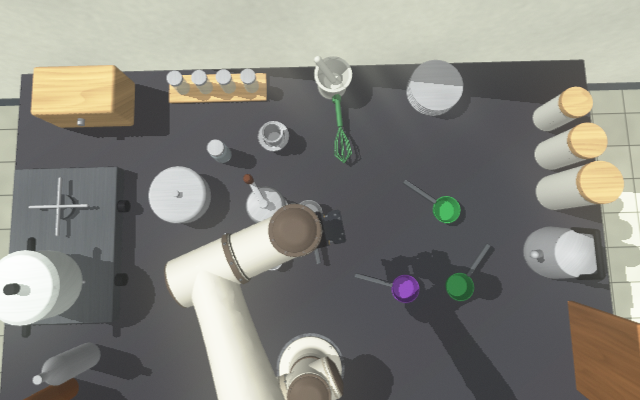

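```bash
python3 -c "
from plant import ctrl
print(ctrl.sign_off())"
```

```text
the job is handed in; nothing more can be done
None
```

I stood the steel pan under the mill's spout and left it there. Then I turned the crank exactly two full turns counter-clockwise seen from above, the way it gave. I signed off at about 18.3 s.

- **Crank:** I held the knob throughout. The force rose to about 11 N past the heavy point of each turn, then reversed to about 5–6 N as the spring drove ahead. I let go at 28.9°, against 28.85° at the start. In the last pictures the knob sits within about 0.1 pixel of where it began, so it did not spring after release. I did not push the other way to feel the stop: 40° of smooth, rising resistance settled the direction.
- **Pan:** The bowl centre is at about (0.499, −0.008) and the spout mouth at about (0.4995, −0.004). That is 4 mm off centre, with 28 mm allowed. The pan had not shifted after the cranking.
- **Bystanders:** In the last pictures they look unmoved and the gripper is clear of everything. The top view has the arm hiding most of the katori and part of the pan; the scene view shows both in place.
- **Disagreement:** The two cameras differed by about 5 mm in x, so I averaged them. The knob closed at 24.4 mm rather than the stated 26 mm, and the grip held.

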